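Hold a re-glued smartwatch glass under the lever press

TASK

The round smartwatch lying in its black nest has just had its glass glued on. Push the nest, with the watch in it, fully home over the spigot of the lever press without tipping or dropping it. Then bring the press's ball-ended lever down until it lies level, so that its sprung pad presses steadily on the glass while the glue grips, and finish while still holding it there: neither let the lever spring up nor bottom the pad out, and leave the other things on the bench alone.

Things in the scene. Friction and masses are not known exactly. Their poses are not given: they have to be found in the camera images.
- press: bench lever press, fixed. Grey base 225 x 110 mm (x -60 to 165 mm), top 20 mm above the bench. Origin on the bench under the spigot's axis; x level, from spigot to hinge; z up; y along the hinge pin. Two hinge cheeks round x = 120 mm, 44 mm over both, 120 mm high. The lever swings in the plane y = 0; when up, it and its pad keep clear of the spigot's axis by 70 mm
- spigot (a point): foot of the upright steel spigot on its axis, on the base plate's top (20 mm above the bench); the underside of a fully seated nest comes here. Spigot 20 mm in diameter, 17 mm tall, its top 5 mm tapered to 12 mm. To keep clear of the raised lever, set the nest down with the fingers closing along the press's y
- hinge (a point): centre of the lever's hinge pin, 120 mm along the press's x from the spigot's axis, 105 mm above the bench
- knob (a point): centre of the black ball knob, 32 mm in diameter, at the lever's end, 200 mm from the hinge: 305 mm above the bench when up, 105 mm when level, then 80 mm from the spigot's axis, away from the hinge. Behind it the lever is a 12 mm rod for 36 mm, then a bar 22 mm wide, 14 mm thick. Pinched along the press's y, the ball can turn between the pads as the lever swings
- lever (a joint): swing of the steel lever, rad: 0 = up against its stop, 90 degrees above level (upright); 1.57 = level; grows as it comes down. A spring drives it up: about 1 N at the knob to start it, 3 N just before the pad meets the watch, 9 N when level with the pad on the watch
- plunger (a joint): how far the sprung pad is pushed in, m: 0 = out, 0.012 = bottomed; preload 2 N, then 1.3 N per mm. Rubber pad, 20 mm in diameter, under the lever 120 mm from the hinge, face 45 mm below the lever's centre line. With the nest seated it meets the glass at about lever 1.52; at level it is some 6 mm in (10 N); it bottoms out at about 1.62
- nest: loose black plastic nest, a round block 50 mm in diameter, 36 mm tall, 90 g; origin at the centre of its underside, z up its axis. Below: a bore 22.4 mm in diameter, 20 mm deep, that goes over the spigot. On top: a recess 36 mm in diameter, 4 mm deep, in which the watch lies. The watch stays within the nest's outline
- watch: loose round smartwatch without straps, 39 mm in diameter, 14 mm thick, 50 g; origin at the centre of its back; aluminium case, black glass up. Its back (33 mm in diameter, 5 mm high) lies loose in the nest's recess, origin 32 mm above the nest's origin, so the glass is 46 mm above the nest's underside
- spare_die: bystander: loose small black stepped die, 36 mm in diameter, 24 mm tall, no watch in it; origin under its centre
- wool_tin: bystander: round tin of brass wool, 66 mm in diameter, 30 mm tall; origin under its centre
- phone: bystander: a phone lying flat, 150 x 72 x 8 mm; origin under its centre
- driver: bystander: screwdriver 160 mm long, lying on the bench; origin under it
Not all that is in view belongs to the job. Leave any orange or pink look-alike of the nest alone.

How it is judged (in metres and radians):
On the way:
1. the nest is fully home on the spigot with the watch lying in it, and let go, with the lever still up (horizontal distance between nest and spigot below 0.003 m and z of nest in the frame of spigot below 0.0025 m and angle between nest's own z axis and vertical below 0.06 rad and horizontal distance between watch and nest below 0.004 m and z of watch in the frame of nest below 0.0345 m and contact force between the fingers and nest below 0.3 N and value of joint lever below 0.6 rad), for 0.2 s.
At the end, for the whole second after the job is handed in: fingers press the lever (over 2 N) and keep it level (1.53 to 1.61 rad), pad 1 to 11 mm in, 3 to 20 N on the watch; nest home on the spigot (within 2.5 mm in height, 3 mm sideways), watch flat in its recess; fingers touch neither nest nor watch (value of joint lever between 1.53 and 1.61 rad and value of joint plunger between 0.001 and 0.0112 m and contact force between press and watch between 3 and 20 N and contact force between the fingers and press above 2 N and horizontal distance between nest and spigot below 0.003 m and z of nest in the frame of spigot below 0.0025 m and horizontal distance between watch and nest below 0.004 m and z of watch in the frame of nest below 0.0345 m and angle between watch's own z axis and vertical below 0.08 rad and contact force between the fingers and watch below 0.3 N and contact force between the fingers and nest below 0.3 N); the arm keeps its last pose, push and grip.
It fails at once if the pad is bottomed out or slammed on the glass (more than 26 N on the watch) (contact force between press and watch above 26 N).
It fails at once if the watch is tipped by more than 30 degrees (angle between watch's own z axis and vertical above 0.52 rad).
It fails at once if a bystander is moved by more than 30 mm (distance of any of spare_die, wool_tin, phone, driver from where it was at the start of the episode above 0.03 m).
It fails at once if the nest is dropped or knocked (moves faster than 0.5 m/s while no finger holds it) (linear speed of nest above 0.5 m/s and contact force between the fingers and nest below 0.1 N).
It fails at once if the nest is dropped or knocked (moves faster than 0.5 m/s while no finger holds it) (linear speed of nest above 0.5 m/s and contact force between the fingers and nest below 0.1 N).
It also fails if it takes over 72 s, if anything falls off the work surface, if the arm or the gripper's body presses on something with over 40 N, if the wrist force passes 120 N, or if a joint passes its speed limit or range.

ROBOT

A 7-joint arm with a two-finger parallel gripper is mounted at the origin on the work surface. World frame = base frame: x ahead of the robot, y to its left, z up, the work surface at z = 0. Lengths are in m, angles in degrees, forces in N, time in s.
With the tool pointing down it reaches from about 0.425 to 0.95 m from the base axis. Payload 4.7 kg.
Tool frame: the origin (TCP) lies between the finger pads; the fingertips stand 25 mm ahead of it and the grasp point (between the pads) lies 6 mm ahead of it (bot.tip_reach is the distance from the TCP to the fingertips, in m); z points along the fingers, y is the line along which they close (so a half turn about z gives the same grasp; the last joint's range is limited). The gripper opens to 87 mm and grips with 3 to 60 N. Pads are 19 mm wide; open, the fingers measure 117 mm over their backs; the gripper's body (75 mm by 190 mm) begins 51 mm behind the grasp point.
Start: joints at [71.224, 26.849, -2.785, 87.806, 1.381, 65.374, -4.715], TCP at [0.199, -0.645, 0.248] pointing down, gripper open.
Joint ranges: [-148.3, 148.3], [-19.14, 114.17], [-79.39, 73.82], [5.75, 140.21], [-59.74, 239.74], [12.07, 113.84], [-152.46, 152.46]. Speed limits (degrees/s): [147.25, 147.25, 180, 180, 180, 180, 180].

INTERFACE

Orientations are given as [roll, pitch, yaw] about the fixed x, y, z axes, in that order (R = Rz(yaw) Ry(pitch) Rx(roll)).
In Python, from rig import bot, optics gives the robot as it stands. The module is installed in compiled form; this text tells all that it offers.
- The arm moves only by the shell command python3 -m creep 'ROWS'. ROWS is a JSON object whose one key "steps" holds one flat list of numbers, 7 for each row, row after row: the shift along the tool's x, y, z in units of 40 mm (1.0 is 40 mm), then the turn, a rotation vector about the tool's x, y, z in units of 6 degrees (1.0 is 6 degrees), then the finger opening in mm, from 0 to 87. In form: {"steps": [dx, dy, dz, rx, ry, rz, jaw, dx, dy, dz, rx, ry, rz, jaw, ...]}. A call has 1 to 12 rows; each row shifts and turns the commanded pose from where the row before left it, along the tool's axes as they then stand; what a row does not reach is not made up. A row lasts 1/8 s, in which the tool goes at most 62.5 mm and 10.7 degrees, less where a joint would pass 70% of its speed; a pose out of reach is approached as far as the arm can. A call is refused whole if a number of a shift passes 1 or a number of a turn 1, either way. A call with a gripper value outside its range is refused whole. The fingers move at their own pace and stop on an object; the grip force is fixed at half the most. Time passes only in rows, so rows that do not move let the fingers close. It gives the time, the measured TCP pose, the force, the opening and the grip force at its end, in the units of the state.
- bot.state(): the state, without advancing time (a new reading comes with each control period).
- optics.grab_frame(name): name is "side" or "top"; returns the picture (400x640x3 uint8, red, green, blue); there is no depth.
- optics.camera_model(name): a dict with "mtx" (3x3 intrinsics, pixels), "R" (3x3) and "t" (3): a world point X has camera coordinates R X + t. Camera axes: x right, y down, z forward; pixel columns grow to the right and rows downward; lengths in m; the calibration is good to about 2 mm. A picture is of the moment at which its call begins. camera_model takes no time and is no camera call.
- bot.finish_job(): hands the job in; it is judged then, once.
The state is a dict: "t": time; "joints": joint angles; "dq": joint speeds; "tau": joint torques, N m; "tool_pos": TCP position; "eef_rot": TCP orientation; "wrist_force": force on the tool from outside, world axes, zero at the start; "torque": the same for the moment, N m; "finger_gap": finger opening in m; "finger_force": force on a finger pad.
Only numpy, scipy, OpenCV 4.12 (cv2) and the standard library are available. Lean on these libraries where they do the work, as an engineer would, in place of code of your own. Each camera call takes 0.05 s, during which the arm holds its last target. There are 200 camera calls.

## Working session

There is one attempt and no reset: what is moved stays moved. The work goes in short steps, Python scripts to look and compute and a shell command to move; the robot and the scene stay as the last step left them, time stands still between calls to the robot, and variables do not carry over. Pictures are saved under pics/ and viewed, at most 10 in all, crops included, and the job is handed in when it is done.

```bash
mkdir -p pics; python3 - <<'E'
from rig import bot, optics
import cv2
for n in("side","top"):
    cv2.imwrite(f"pics/{n}0.png",optics.grab_frame(n)[:,:,::-1])
    m=optics.camera_model(n);print(n,m)
s=bot.state();print(s)
E
```

```text
side {'mtx': array([[418.27108719,   0.        , 317.37047331],
       [  0.        , 418.27108719, 198.84024469],
       [  0.        ,   0.        ,   1.        ]]), 'R': array([[ 0.8254992 , -0.56439553, -0.00295708],
       [-0.39514113, -0.57418648, -0.71705883],
       [ 0.40300689,  0.59309996, -0.69700637]]), 't': array([-0.49173774,  0.36851682,  1.09531985])}
top {'mtx': array([[423.03992408,   0.        , 316.72467725],
       [  0.        , 423.03992408, 201.2721822 ],
       [  0.        ,   0.        ,   1.        ]]), 'R': array([[ 1.41730378e-01, -9.89905296e-01, -7.37047808e-05],
       [-9.69346415e-01, -1.38771749e-01, -2.02755836e-01],
       [ 2.00698847e-01,  2.88081067e-02, -9.79229322e-01]]), 't': array([-0.08145341,  0.6255872 ,  1.292572  ])}
{'t': 0.1, 'joints': array([71.22446862, 26.89140712, -2.78302413, 87.86736434,  1.3798268 ,
       65.37346679, -4.71707592]), 'dq': array([ 0.04336603, -0.1075959 ,  0.01836883, -0.17055022, -0.0717003 ,
       -0.02423592, -0.0129106 ]), 'tau': array([ 3.23120566e-04, -5.09173179e+01, -8.12805514e-02, -2.36830634e+01,
       -6.15169597e-02,  3.45049496e-02,  7.33935894e-05]), 'tool_pos': array([ 0.19856045, -0.64462015,  0.2466157 ]), 'eef_rot': array([-1.79901310e+02,  3.06479596e-03,  1.71181719e+01]), 'wrist_force': array([-0.51219142, -0.88461561, -0.57221132]), 'torque': array([-0.0413618 , -0.02679647, -0.0341665 ]), 'finger_force': 0.0, 'finger_gap': 0.08680965268669068}
```

View pics/side0.png

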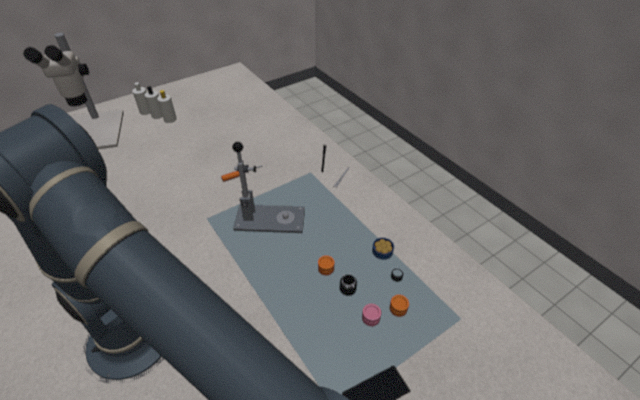

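View pics/top0.png

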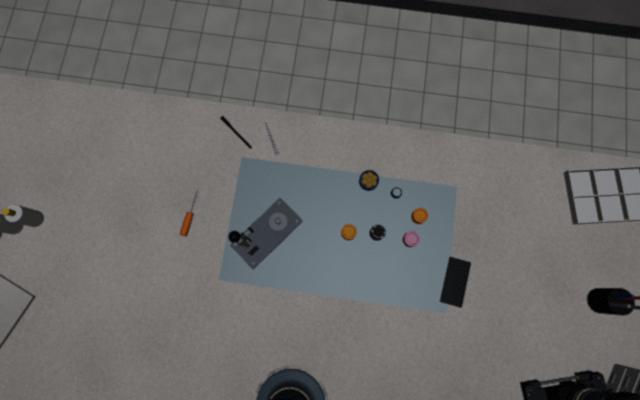

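The black round things are at side (348,285) / top (377,232) and at side (397,274) / top (396,192). The first is the larger and tallest and has something on it, so it's probably the nest. The second is small and probably the spare die. I'll enlarge both, and the press, to confirm.

```bash
python3 - <<'E'
import cv2,numpy as np
s=cv2.imread("pics/side0.png");t=cv2.imread("pics/top0.png")
def c(im,x,y,w,h,f): return cv2.resize(im[y:y+h,x:x+w],None,fx=f,fy=f,interpolation=cv2.INTER_CUBIC)
# tiles 400x300
a=c(s,320,245,100,75,4);b=c(t,340,175,100,75,4)
d=c(s,220,135,100,100,4)[:,:400];e=c(t,215,185,100,100,4)
cv2.imwrite("pics/c1.png",np.vstack([np.hstack([a,b])]))
cv2.imwrite("pics/c2.png",np.hstack([d,e]))
E
```

```text
(no output)
```

View pics/c1.png

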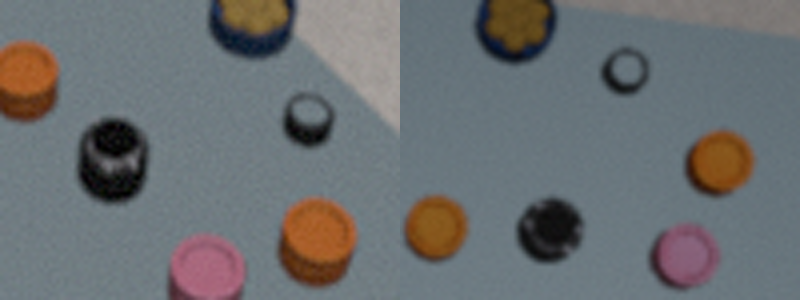

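View pics/c2.png

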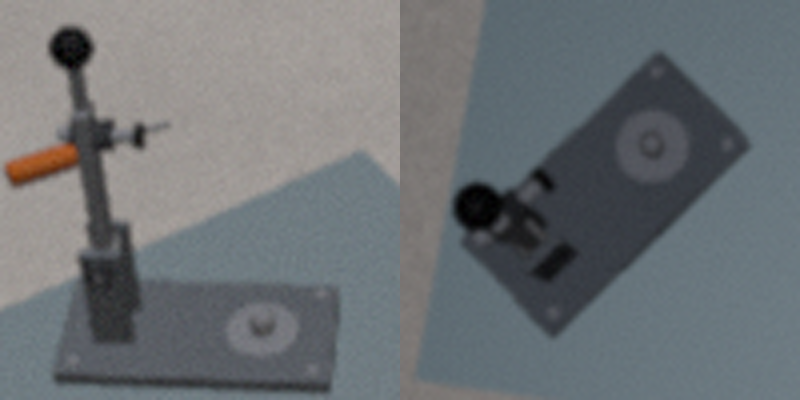

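Crops: the big black one (side 349,279; top 378,232) has a silver case and black glass, so it is the nest with the watch. The other black one has a light, empty top, which makes it the spare die. The spigot is at side (285.7,215.5) / top (278,221.2), and the knob at side (237.7,146.7) / top (234.5,236.7).

```bash
cat > h.py <<'E'
import numpy as np
from rig import bot, optics
from scipy.optimize import least_squares
from scipy.spatial.transform import Rotation as Ro
def proj(n,X):
    m=optics.camera_model(n);c=m["R"]@np.asarray(X)+m["t"];p=m["mtx"]@c;return p[:2]/p[2]
def onz(n,uv,z):
    m=optics.camera_model(n);d=m["R"].T@np.linalg.inv(m["mtx"])@np.array([*uv,1.]);o=-m["R"].T@m["t"];return o+d*(z-o[2])/d[2]
def tri(obs):
    return least_squares(lambda X:np.concatenate([proj(n,X)-uv for n,uv in obs]),[.4,-.4,.05])
E
python3 - <<'E'
from h import *
for name,s,t,z in[("glass",(349.5,279.2),(378.2,232),.046),("spig top",(285.75,215.5),(278,221.2),.037),("disc",(285.5,217),(278,221.7),.02),("knob",(237.7,146.7),(234.5,236.7),.305)]:
    r=tri([("side",s),("top",t)]);print(name,r.x.round(4),r.fun.round(1),onz("side",s,z).round(4),onz("top",t,z).round(4))
obs=[("top",uv,X) for uv,X in[((279.5,198),(-.06,-.055,.02)),((302.5,221.2),(-.06,.055,.02)),((253.2,269.2),(.165,.055,.02)),((230.7,245.7),(.165,-.055,.02)),((278,221.7),(0,0,.02)),((234.5,236.7),(.12,0,.305))]]
obs+=[("side",uv,X) for uv,X in[((285.5,217),(0,0,.02)),((237.7,146.7),(.12,0,.305))]]
for sg in(1,-1):
  def f(p):
    c,s=np.cos(p[2]),np.sin(p[2]);return np.concatenate([proj(n,(p[0]+c*X[0]-s*X[1]*sg,p[1]+s*X[0]+c*X[1]*sg,X[2]))-uv for n,uv,X in obs])
  r=least_squares(f,[.45,-.3,2.4]);print(sg,r.x.round(4),np.degrees(r.x[2]),r.fun.round(1))
E
```

```text
glass [ 0.5647 -0.2012  0.0501] [-0.7  0.2  0.4 -0.7] [ 0.5686 -0.1997  0.046 ] [ 0.5629 -0.2006  0.046 ]
spig top [0.5544 0.124  0.0329] [-0.2  0.   0.1 -0.2] [0.5532 0.1203 0.037 ] [0.5533 0.1237 0.037 ]
disc [0.5536 0.1246 0.0257] [-0.1  0.   0.1 -0.1] [0.5566 0.1293 0.02  ] [0.5541 0.1254 0.02  ]
knob [0.4587 0.1969 0.3089] [-0.  0.  0. -0.] [0.4606 0.2018 0.305 ] [0.4589 0.1978 0.305 ]
1 [0.5544 0.1254 2.4978] 143.11620544543638 [ 0.  -0.6  0.3 -0.6 -0.4  0.4 -1.1 -0.4  0.  -0.1  0.1  0.2  0.   1.
 -0.   1.1]
-1 [0.555  0.1258 2.4976] 143.100803252657 [ 23.2  22.4 -23.  -24.  -23.7 -24.1  22.   23.7  -0.1  -0.3  -0.   -0.
   0.1   0.8   0.1   0.9]
```

Press: spigot (0.5544, 0.1252), yaw 143.1°, with residuals of about 1 px. The nest is near (0.5645, −0.2005). The fingers close along the press's y at tool yaw 143.1°, so I'll turn +126° about the vertical first.

```bash
python3 -m creep '{"steps":[0,0,0,0,0,-1,87, 0,0,0,0,0,-1,87, 0,0,0,0,0,-1,87, 0,0,0,0,0,-1,87, 0,0,0,0,0,-1,87, 0,0,0,0,0,-1,87, 0,0,0,0,0,-1,87, 0,0,0,0,0,-1,87, 0,0,0,0,0,-1,87, 0,0,0,0,0,-1,87, 0,0,0,0,0,-1,87, 0,0,0,0,0,-1,87]}'
python3 -m creep '{"steps":[0,0,0,0,0,-1,87, 0,0,0,0,0,-1,87, 0,0,0,0,0,-1,87, 0,0,0,0,0,-1,87, 0,0,0,0,0,-1,87, 0,0,0,0,0,-1,87, 0,0,0,0,0,-1,87, 0,0,0,0,0,-1,87, 0,0,0,0,0,-1,87, 0,0,0,0,0,0,87]}'
python3 -c "from rig import bot;print(bot.state()['joints'])"
```

```text
t: 1.6
tool_pos: [0.1985, -0.6448, 0.2469]
eef_rot: [-180.0, -0.1, 89.3]
wrist_force: [-0.1, 0.5, 0.2]
finger_gap: 0.0871
finger_force: 0.0
t: 2.85
tool_pos: [0.1985, -0.6449, 0.2469]
eef_rot: [180.0, -0.0, 143.0]
wrist_force: [0.4, -0.5, 0.3]
finger_gap: 0.087
finger_force: 0.0
[ 89.50778451  29.93247195 -30.00069718  86.60634275  15.61639491
  67.71729388 109.90401589]
```

```bash
python3 -m creep '{"steps":[0,0.5,0,0,0,0,87, 0,1,0,0,0,0,87, 0,1,0,0,0,0,87, 0,1,0,0,0,0,87, 0,1,0,0,0,0,87, 0,1,0,0,0,0,87, 0,1,0,0,0,0,87, 0,1,0,0,0,0,87, 0,1,0,0,0,0,87, 0,1,0,0,0,0,87, 0,1,0,0,0,0,87, 0,1,0,0,0,0,87]}'
python3 -m creep '{"steps":[-0.2,1,0,0,0,0,87, -0.2,1,0,0,0,0,87, -0.2,0.5,0.5,0,0,0,87, 0,0.2,1,0,0,0,87, 0,0,1,0,0,0,87,0,0,0,0,0,0,87,0,0,0,0,0,0,87]}'
cat >> h.py <<'E'
def rows(target):
    s=bot.state();p=s["tool_pos"];R=Ro.from_euler("xyz",s["eef_rot"],degrees=True).as_matrix()
    d=R.T@(np.asarray(target)-p)/.04
    print("pos",p.round(4),"rot",s["eef_rot"].round(2),"units",d.round(3),"F",s["wrist_force"].round(1),"t",s["t"]);return d
E
python3 - <<'E'
from h import *
import cv2
rows([.5645,-.2005,.030])
for n in("side","top"): cv2.imwrite(f"pics/{n}1.png",optics.grab_frame(n)[:,:,::-1])
s=cv2.imread("pics/side1.png");t=cv2.imread("pics/top1.png")
def c(im,x,y,w,h,f): return cv2.resize(im[y:y+h,x:x+w],None,fx=f,fy=f,interpolation=cv2.INTER_CUBIC)
cv2.imwrite("pics/c3.png",np.hstack([c(s,300,220,100,100,4),c(t,330,180,100,100,4)]))
E
```

```text
t: 4.35
tool_pos: [0.4754, -0.2743, 0.2477]
eef_rot: [-180.0, 0.0, 143.1]
wrist_force: [0.6, 0.0, -0.6]
finger_gap: 0.087
finger_force: 0.0
t: 5.22
tool_pos: [0.5597, -0.2045, 0.1491]
eef_rot: [179.9, 0.1, 143.1]
wrist_force: [0.1, 0.3, 1.3]
finger_gap: 0.087
finger_force: 0.0
pos [ 0.5597 -0.2045  0.1491] rot [1.7995e+02 1.1000e-01 1.4313e+02] units [-0.031  0.15   2.978] F [0.1 0.3 1.3] t 5.225
```

View pics/c3.png

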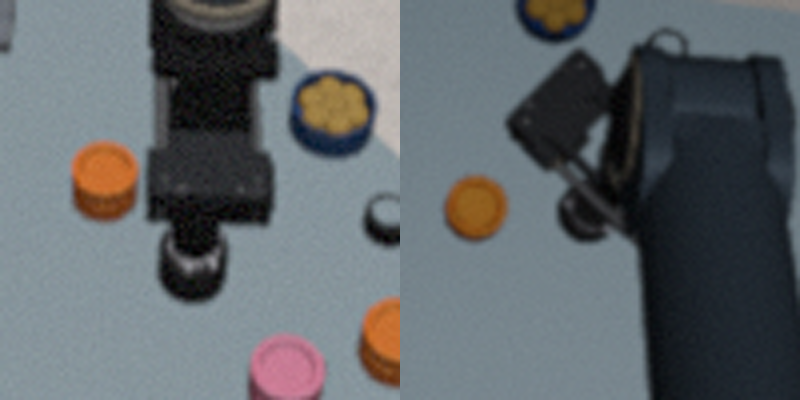

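The fingers straddle the nest with free room on both sides. Going down.

```bash
python3 -m creep '{"steps":[-0.02,0.13,0.6,0,0,0,87, 0,0,0.8,0,0,0,87, 0,0,0.7,0,0,0,87, 0,0,0.5,0,0,0,87, 0,0,0.36,0,0,0,87, 0,0,0,0,0,0,87,0,0,0,0,0,0,87]}'
python3 -c "
from h import *
rows([.5637,-.2005,.030])"
```

```text
t: 6.2
tool_pos: [0.5634, -0.2016, 0.03]
eef_rot: [180.0, 0.1, 143.1]
wrist_force: [0.5, 0.8, 0.3]
finger_gap: 0.0869
finger_force: 0.0
pos [ 0.5634 -0.2016  0.03  ] rot [1.7996e+02 9.0000e-02 1.4312e+02] units [0.009 0.026 0.001] F [0.5 0.8 0.3] t 6.2
```

```bash
python3 -m creep '{"steps":[0,0.03,0,0,0,0,70, 0,0,0,0,0,0,60, 0,0,0,0,0,0,56, 0,0,0,0,0,0,54, 0,0,0,0,0,0,52, 0,0,0,0,0,0,51, 0,0,0,0,0,0,50, 0,0,0,0,0,0,48, 0,0,0,0,0,0,46, 0,0,0,0,0,0,44, 0,0,0,0,0,0,40,0,0,0,0,0,0,40]}'
```

```text
t: 7.7
tool_pos: [0.5633, -0.2005, 0.0292]
eef_rot: [180.0, 0.0, 143.1]
wrist_force: [0.1, 0.8, -0.3]
finger_gap: 0.0497
finger_force: 30.0
```

```bash
python3 -m creep '{"steps":[0,0,-0.1,0,0,0,40, 0,0,-0.3,0,0,0,40, 0,0,-0.5,0,0,0,40, 0,0,-0.6,0,0,0,40, 0,0,-0.5,0,0,0,40, 0,0,-0.3,0,0,0,40, 0.1,0.1,-0.1,0,0,0,40, 0.3,0.38,0,0,0,0,40, 0.45,0.57,0,0,0,0,40, 0.45,0.57,0,0,0,0,40, 0.45,0.57,0,0,0,0,40,0.45,0.57,0,0,0,0,40]}'
python3 -m creep '{"steps":[0.45,0.57,0,0,0,0,40, 0.45,0.57,0,0,0,0,40, 0.45,0.57,0,0,0,0,40, 0.45,0.57,0,0,0,0,40,0.45,0.57,0,0,0,0,40,0.3,0.38,0,0,0,0,40,0.2,0.25,0,0,0,0,40,0.1,0.12,0,0,0,0,40,0,0,0,0,0,0,40,0,0,0,0,0,0,40]}'
python3 - <<'E'
from h import *
import cv2
rows([.5544,.1252,.1])
for n in("side","top"): cv2.imwrite(f"pics/{n}2.png",optics.grab_frame(n)[:,:,::-1])
s=cv2.imread("pics/side2.png");t=cv2.imread("pics/top2.png")
def c(im,x,y,w,h,f): return cv2.resize(im[y:y+h,x:x+w],None,fx=f,fy=f,interpolation=cv2.INTER_CUBIC)
cv2.imwrite("pics/c4.png",np.hstack([c(s,230,140,100,100,4),c(t,220,170,100,100,4)]))
E
```

```text
t: 9.2
tool_pos: [0.5581, -0.0566, 0.1243]
eef_rot: [-180.0, -0.1, 143.2]
wrist_force: [1.0, -0.6, -1.4]
finger_gap: 0.0492
finger_force: 30.0
t: 10.45
tool_pos: [0.5545, 0.123, 0.125]
eef_rot: [-180.0, 0.0, 143.0]
wrist_force: [0.6, -0.6, -1.3]
finger_gap: 0.0496
finger_force: 30.0
pos [0.5545 0.123  0.125 ] rot [-1.7996e+02  2.0000e-02  1.4303e+02] units [0.036 0.042 0.625] F [ 0.6 -0.6 -1.3] t 10.45
```

View pics/c4.png

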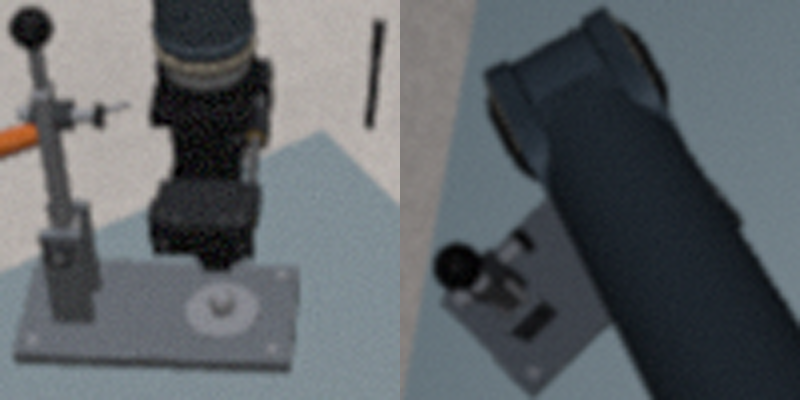

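Clear of the lever; the nest hangs under the gripper, near side-crop (215,262). I'll lower it to just above the spigot top and look again.

```bash
python3 -m creep '{"steps":[0.036,0.042,0.3,0,0,0,40, 0,0,0.5,0,0,0,40, 0,0,0.35,0,0,0,40, 0,0,0.1,0,0,0,40,0,0,0,0,0,0,40,0,0,0,0,0,0,40]}'
python3 - <<'E'
from h import *
import cv2
rows([.5544,.1252,.05])
s=optics.grab_frame("side")[:,:,::-1];cv2.imwrite("pics/side3.png",s)
p=bot.state()["tool_pos"];z=p[2]-.0292
for nm,X in[("nest bottom",[*p[:2],z]),("nest top",[*p[:2],z+.036]),("glass",[*p[:2],z+.046])]: print(nm,((proj("side",X)-[245,150])*7.5).round())
cv2.imwrite("pics/c5.png",cv2.resize(s[150:230,245:345],None,fx=7.5,fy=7.5,interpolation=cv2.INTER_CUBIC))
E
```

```text
t: 11.3
tool_pos: [0.5547, 0.1266, 0.0756]
eef_rot: [180.0, 0.0, 143.1]
wrist_force: [0.8, 0.1, -0.3]
finger_gap: 0.0494
finger_force: 30.0
pos [0.5547 0.1266 0.0756] rot [1.7996e+02 4.0000e-02 1.4312e+02] units [-0.016 -0.033  0.64 ] F [ 0.8  0.1 -0.3] t 11.3
nest bottom [300. 466.]
nest top [295. 407.]
glass [294. 391.]
```

View pics/c5.png

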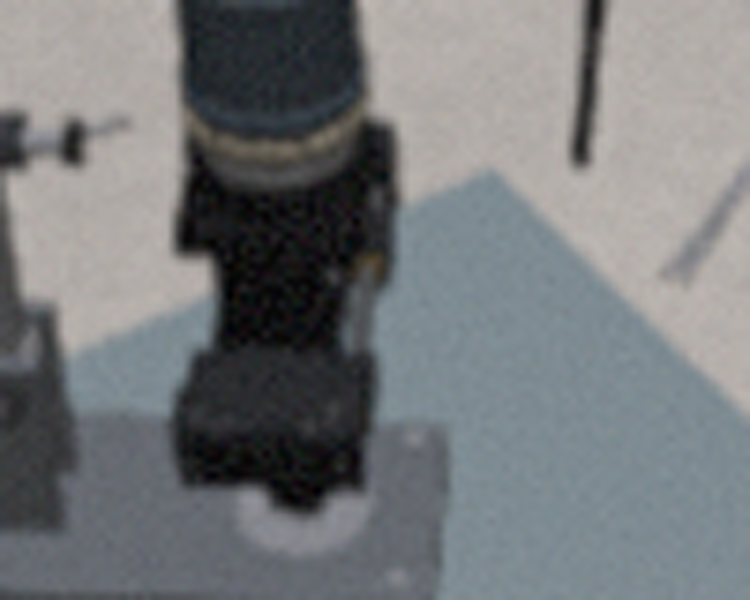

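The finger axis is at x≈301 and the spigot disc's centre at x≈303, which is within 1 mm. I'll descend slowly and watch the force.

```bash
python3 -m creep '{"steps":[-0.016,-0.033,0.06,0,0,0,40, 0,0,0.08,0,0,0,40, 0,0,0.08,0,0,0,40,0,0,0.08,0,0,0,40,0,0,0,0,0,0,40]}'
python3 -m creep '{"steps":[0,0,0.05,0,0,0,40,0,0,0.05,0,0,0,40,0,0,0,0,0,0,40]}'
```

```text
t: 11.98
tool_pos: [0.5538, 0.125, 0.0628]
eef_rot: [-180.0, -0.0, 143.1]
wrist_force: [0.2, 0.6, -1.1]
finger_gap: 0.0497
finger_force: 30.0
t: 12.35
tool_pos: [0.5541, 0.126, 0.0592]
eef_rot: [179.9, -0.0, 143.2]
wrist_force: [-0.3, 2.0, -1.2]
finger_gap: 0.0495
finger_force: 30.0
```

The nest underside is at about 30 mm, so it is over the spigot's full diameter with only a light side force. Continuing.

```bash
python3 -m creep '{"steps":[0,0,0.06,0,0,0,40,0,0,0.06,0,0,0,40,0,0,0.06,0,0,0,40,0,0,0.06,0,0,0,40,0,0,0,0,0,0,40]}'
python3 -m creep '{"steps":[0,0,0.03,0,0,0,40,0,0,0,0,0,0,40]}'
```

```text
t: 12.98
tool_pos: [0.554, 0.126, 0.0494]
eef_rot: [179.9, -0.0, 143.2]
wrist_force: [-1.2, 5.7, -0.8]
finger_gap: 0.0497
finger_force: 30.0
t: 13.22
tool_pos: [0.554, 0.1261, 0.0491]
eef_rot: [179.9, -0.0, 143.2]
wrist_force: [-1.6, 4.5, 6.4]
finger_gap: 0.0494
finger_force: 30.0
```

Seated: TCP height 49.1 mm against 49.2 expected, with an upward reaction. A small push, then release.

```bash
python3 -m creep '{"steps":[0.015,0.02,0.03,0,0,0,40,0,0,0,0,0,0,40]}'
python3 -m creep '{"steps":[0,0,-0.03,0,0,0,46,0,0,0,0,0,0,52,0,0,0,0,0,0,56,0,0,0,0,0,0,62,0,0,0,0,0,0,72,0,0,0,0,0,0,80,0,0,0,0,0,0,80,0,0,0,0,0,0,80]}'
python3 -c "
from h import *
rows([.5544,.1252,.2])"
```

```text
t: 13.48
tool_pos: [0.554, 0.1261, 0.049]
eef_rot: [-179.9, 0.1, 143.1]
wrist_force: [-4.5, 1.5, 15.7]
finger_gap: 0.0496
finger_force: 30.0
t: 14.48
tool_pos: [0.554, 0.1259, 0.0483]
eef_rot: [-180.0, 0.0, 143.1]
wrist_force: [-0.4, -0.3, 0.3]
finger_gap: 0.0792
finger_force: 0.0
pos [0.554  0.1259 0.0483] rot [-1.7999e+02  1.0000e-02  1.4312e+02] units [-0.02  -0.009 -3.791] F [-0.4 -0.3  0.3] t 14.475
```

Released and seated. Next I'll rise straight up, above the knob's height, then move along +x of the press (the tool's x) to over the knob.

```bash
python3 -m creep '{"steps":[0,0,-0.1,0,0,0,80,0,0,-0.3,0,0,0,80,0,0,-0.5,0,0,0,80,0,0,-0.8,0,0,0,80,0,0,-1,0,0,0,80,0,0,-1,0,0,0,80,0,0,-1,0,0,0,80,0,0,-1,0,0,0,80,0,0,-1,0,0,0,80,0,0,-1,0,0,0,80,0,0,-0.4,0,0,0,80,0,0,0,0,0,0,80]}'
python3 - <<'E'
from h import *
import cv2
y=np.radians(143.1);k=np.array([.5544,.1252,.305])+.12*np.array([np.cos(y),np.sin(y),0]);print(k)
rows(k+[0,0,.065])
s=optics.grab_frame("side")[:,:,::-1];cv2.imwrite("pics/side4.png",s)
print((proj("side",[.5544,.1252,.066])-[225,130])*6)
cv2.imwrite("pics/c6.png",cv2.resize(s[130:230,225:345],None,fx=6,fy=6,interpolation=cv2.INTER_CUBIC))
E
```

```text
t: 15.98
tool_pos: [0.5539, 0.1263, 0.3734]
eef_rot: [179.9, 0.1, 143.1]
wrist_force: [-0.1, -0.2, -0.3]
finger_gap: 0.0802
finger_force: 0.0
[0.45843784 0.19725043 0.305     ]
pos [0.5539 0.1263 0.3734] rot [1.7993e+02 1.0000e-01 1.4313e+02] units [ 2.974 -0.012  0.081] F [-0.1 -0.2 -0.3] t 15.975
[358.70966283 469.37585575]
```

View pics/c6.png

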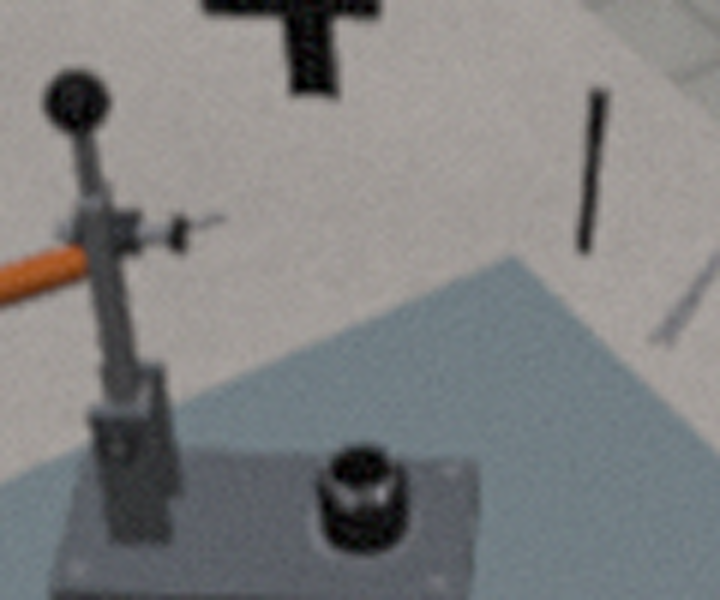

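The nest is seated upright, with the watch glass at crop (360,467) against (359,469) predicted, and the lever is still up. Now to the knob.

```bash
python3 -m creep '{"steps":[0.3,0,0,0,0,0,80,0.6,0,0,0,0,0,80,0.7,0,0,0,0,0,80,0.6,0,0,0,0,0,80,0.5,0,0,0,0,0,80,0.27,-0.01,0,0,0,0,80,0,0,0.3,0,0,0,80,0,0,0.5,0,0,0,80,0,0,0.5,0,0,0,80,0,0,0.25,0,0,0,80,0,0,0,0,0,0,80,0,0,0,0,0,0,80]}'
python3 - <<'E'
from h import *
import cv2
rows([.4584,.1973,.311]);print(bot.state()["joints"])
s=optics.grab_frame("side")[:,:,::-1]
cv2.imwrite("pics/c7.png",cv2.resize(s[90:190,180:300],None,fx=6,fy=6,interpolation=cv2.INTER_CUBIC))
E
```

```text
t: 17.52
tool_pos: [0.4592, 0.1971, 0.3108]
eef_rot: [179.9, 0.0, 143.1]
wrist_force: [0.4, -0.2, -0.9]
finger_gap: 0.0799
finger_force: 0.0
pos [0.4592 0.1971 0.3108] rot [1.7994e+02 3.0000e-02 1.4310e+02] units [ 0.02  -0.008 -0.004] F [ 0.4 -0.2 -0.9] t 17.525
[ 13.85493348  12.23449519 -48.33755038 104.28021249   9.85503759
  67.75548939  15.52015464]
```

View pics/c7.png

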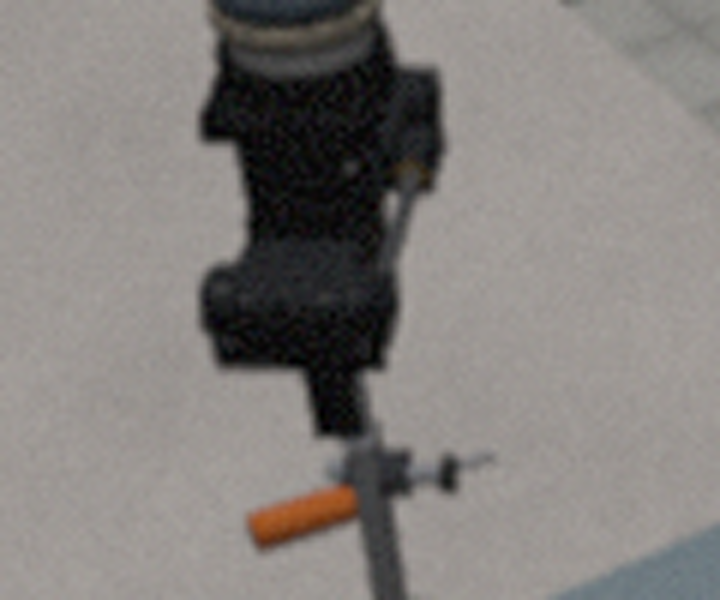

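The near finger stands in front of the knob and in line with the rod. Pinching it.

```bash
python3 -m creep '{"steps":[0,0,0,0,0,0,60,0,0,0,0,0,0,45,0,0,0,0,0,0,38,0,0,0,0,0,0,34,0,0,0,0,0,0,30,0,0,0,0,0,0,26,0,0,0,0,0,0,24,0,0,0,0,0,0,24,0,0,0,0,0,0,24]}'
cat > arc.py <<'E'
import sys,numpy as np
from h import *
y=np.radians(143.1);ex=np.array([np.cos(y),np.sin(y)])
s=bot.state();p=s["tool_pos"]
def loc():
    d=p[:2]-np.array([.5544,.1252]);return d@ex, d@np.array([-ex[1],ex[0]]), p[2]-.006
x,yy,z=loc();print("press frame",np.round([x,yy,z],4),"theta",np.arctan2(.12-x,z-.105).round(4),"r",np.hypot(.12-x,z-.105).round(4),"F",s["wrist_force"].round(1),"gap",s["finger_gap"],"t",s["t"])
E
python3 arc.py
python3 -c "
import numpy as np
th=np.radians(np.r_[0,4,np.arange(12,93,8)]);th[-1]=np.radians(92)if 0 else th[-1]
X=-200*np.sin(th);Z=200*np.cos(th);print(np.degrees(th).round());print(np.c_[np.diff(X),-np.diff(Z)].round(1)/40)"
```

```text
t: 18.7
tool_pos: [0.4597, 0.1985, 0.3104]
eef_rot: [179.7, 0.0, 143.2]
wrist_force: [4.0, 5.0, -3.9]
finger_gap: 0.0301
finger_force: 30.0
press frame [ 0.1198 -0.0017  0.3044] theta 0.0012 r 0.1994 F [ 4.   5.  -3.9] gap 0.030101566948777143 t 18.7
[ 0.  4. 12. 20. 28. 36. 44. 52. 60. 68. 76. 84. 92.]
[[-0.35    0.0125]
 [-0.69    0.0975]
 [-0.67    0.1925]
 [-0.6375  0.2825]
 [-0.5925  0.37  ]
 [-0.535   0.4475]
 [-0.4675  0.5175]
 [-0.39    0.5775]
 [-0.305   0.6275]
 [-0.215   0.6625]
 [-0.12    0.6875]
 [-0.025   0.6975]]
```

```bash
python3 -m creep '{"steps":[-0.35,0.03,0.01,0,0,0,24, -0.35,0,0.04,0,0,0,24, -0.34,0,0.06,0,0,0,24, -0.34,0,0.08,0,0,0,24, 0,0,0,0,0,0,24,0,0,0,0,0,0,24]}'
python3 arc.py
```

```text
t: 19.45
tool_pos: [0.5041, 0.1649, 0.3025]
eef_rot: [179.9, -0.0, 143.1]
wrist_force: [0.9, 5.2, -2.2]
finger_gap: 0.0302
finger_force: 30.0
press frame [ 0.0641 -0.0016  0.2965] theta 0.2843 r 0.1995 F [ 0.9  5.2 -2.2] gap 0.030168547364060855 t 19.45
```

The grip follows the arc (r = 199.5 mm) and the gap is constant. Continuing.

```bash
python3 -m creep '{"steps":[-0.33,0.02,0.11,0,0,0,24, -0.32,0,0.13,0,0,0,24, -0.31,0,0.15,0,0,0,24, -0.30,0,0.175,0,0,0,24, -0.29,0,0.195,0,0,0,24, -0.275,0,0.215,0,0,0,24, -0.26,0,0.235,0,0,0,24, -0.24,0,0.25,0,0,0,24,0,0,0,0,0,0,24]}'
python3 arc.py
python3 -c "
import numpy as np
m=np.radians(np.arange(50,94,4));print(np.c_[np.degrees(m),-.349*np.cos(m),.349*np.sin(m)].round(3))"
```

```text
t: 20.58
tool_pos: [0.579, 0.1084, 0.2435]
eef_rot: [-179.9, -0.0, 143.0]
wrist_force: [-1.9, -1.6, 2.3]
finger_gap: 0.0303
finger_force: 30.0
press frame [-0.0298 -0.0014  0.2375] theta 0.8467 r 0.1999 F [-1.9 -1.6  2.3] gap 0.030324689739457792 t 20.575
[[ 5.00e+01 -2.24e-01  2.67e-01]
 [ 5.40e+01 -2.05e-01  2.82e-01]
 [ 5.80e+01 -1.85e-01  2.96e-01]
 [ 6.20e+01 -1.64e-01  3.08e-01]
 [ 6.60e+01 -1.42e-01  3.19e-01]
 [ 7.00e+01 -1.19e-01  3.28e-01]
 [ 7.40e+01 -9.60e-02  3.35e-01]
 [ 7.80e+01 -7.30e-02  3.41e-01]
 [ 8.20e+01 -4.90e-02  3.46e-01]
 [ 8.60e+01 -2.40e-02  3.48e-01]
 [ 9.00e+01 -0.00e+00  3.49e-01]]
```

```bash
python3 -m creep '{"steps":[-0.22,0,0.27,0,0,0,24, -0.20,0,0.28,0,0,0,24, -0.18,0,0.30,0,0,0,24, -0.16,0,0.31,0,0,0,24, -0.14,0,0.32,0,0,0,24, -0.12,0,0.33,0,0,0,24, -0.09,0,0.33,0,0,0,24, 0,0,0,0,0,0,24]}'
python3 arc.py
python3 - <<'E'
from h import *
import cv2
s=optics.grab_frame("side")[:,:,::-1]
cv2.imwrite("pics/c8.png",cv2.resize(s[130:230,225:345],None,fx=6,fy=6,interpolation=cv2.INTER_CUBIC))
E
```

```text
t: 21.58
tool_pos: [0.6147, 0.0816, 0.1576]
eef_rot: [-179.9, 0.0, 143.1]
wrist_force: [0.0, -6.5, 3.7]
finger_gap: 0.0295
finger_force: 29.8
press frame [-0.0744 -0.0013  0.1516] theta 1.3355 r 0.1999 F [ 0.  -6.5  3.7] gap 0.029502242687507594 t 21.575
```

View pics/c8.png

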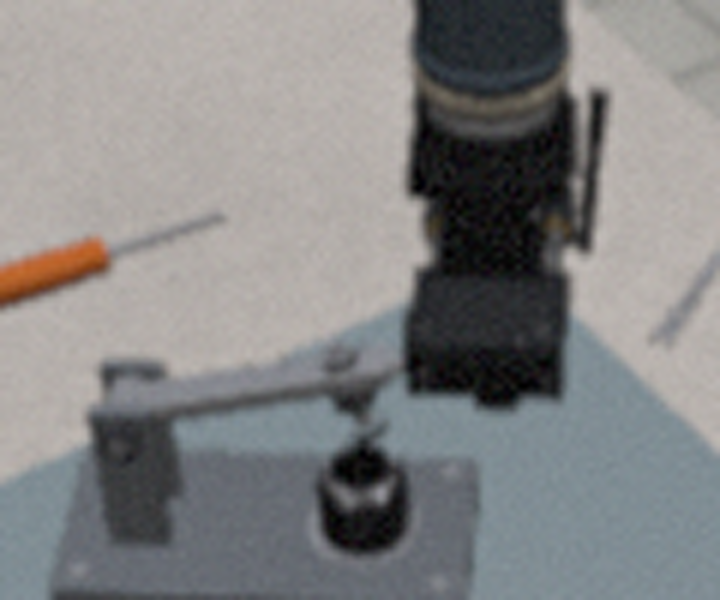

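The lever follows, and the pad is just above the glass with the watch undisturbed. Now slowly down to first contact.

```bash
python3 -m creep '{"steps":[-0.05,-0.03,0.15,0,0,0,24, -0.04,0,0.2,0,0,0,24, -0.03,0,0.2,0,0,0,24, -0.02,0,0.15,0,0,0,24, 0,0,0.08,0,0,0,24, 0,0,0,0,0,0,24,0,0,0,0,0,0,24]}'
python3 arc.py
python3 -m creep '{"steps":[0,0,0.06,0,0,0,24, 0,0,0.06,0,0,0,24,0,0,0,0,0,0,24,0,0,0,0,0,0,24]}'
python3 arc.py
```

```text
t: 22.5
tool_pos: [0.6187, 0.0785, 0.1278]
eef_rot: [179.9, 0.1, 143.1]
wrist_force: [2.9, -4.3, 3.1]
finger_gap: 0.03
finger_force: 29.8
press frame [-0.0794 -0.0012  0.1218] theta 1.4868 r 0.2001 F [ 2.9 -4.3  3.1] gap 0.029983715069254617 t 22.5
t: 23.0
tool_pos: [0.619, 0.0782, 0.1231]
eef_rot: [179.9, 0.1, 143.1]
wrist_force: [3.8, -5.0, 4.6]
finger_gap: 0.0299
finger_force: 29.8
press frame [-0.0798 -0.0012  0.1171] theta 1.5102 r 0.2002 F [ 3.8 -5.   4.6] gap 0.0299239368907439 t 23.0
```

```bash
python3 -m creep '{"steps":[-0.03,0,0.05,0,0,0,24, 0,0,0.05,0,0,0,24,0,0,0.05,0,0,0,24,0,0,0,0,0,0,24,0,0,0,0,0,0,24]}'
python3 arc.py
python3 -m creep '{"steps":[0,0,0.05,0,0,0,24, 0,0,0.05,0,0,0,24,0,0,0.03,0,0,0,24,0,0,0,0,0,0,24,0,0,0,0,0,0,24]}'
python3 arc.py
```

```text
t: 23.62
tool_pos: [0.6192, 0.078, 0.1172]
eef_rot: [179.9, 0.1, 143.1]
wrist_force: [3.9, -4.2, 5.1]
finger_gap: 0.0299
finger_force: 29.7
press frame [-0.0802 -0.0012  0.1112] theta 1.5401 r 0.2003 F [ 3.9 -4.2  5.1] gap 0.029859345879545418 t 23.625
t: 24.25
tool_pos: [0.6193, 0.0779, 0.1125]
eef_rot: [180.0, 0.1, 143.1]
wrist_force: [2.0, -4.3, 8.2]
finger_gap: 0.0302
finger_force: 29.5
press frame [-0.0803 -0.0012  0.1065] theta 1.5635 r 0.2003 F [ 2.  -4.3  8.2] gap 0.03024617771660482 t 24.25
```

```bash
python3 -m creep '{"steps":[0,0,0.025,0,0,0,24,0,0,0,0,0,0,24,0,0,0,0,0,0,24,0,0,0,0,0,0,24,0,0,0,0,0,0,24,0,0,0,0,0,0,24]}'
python3 arc.py; python3 -m creep '{"steps":[0,0,0,0,0,0,24,0,0,0,0,0,0,24,0,0,0,0,0,0,24,0,0,0,0,0,0,24]}'; python3 arc.py
```

```text
t: 25.0
tool_pos: [0.6194, 0.078, 0.1116]
eef_rot: [180.0, 0.1, 143.1]
wrist_force: [2.0, -4.6, 8.4]
finger_gap: 0.0299
finger_force: 29.5
press frame [-0.0803 -0.0012  0.1056] theta 1.5679 r 0.2003 F [ 2.  -4.6  8.4] gap 0.02994685045394111 t 25.0
t: 25.5
tool_pos: [0.6194, 0.0779, 0.1116]
eef_rot: [180.0, 0.1, 143.1]
wrist_force: [2.2, -4.3, 8.6]
finger_gap: 0.03
finger_force: 29.5
press frame [-0.0803 -0.0012  0.1056] theta 1.568 r 0.2003 F [ 2.2 -4.3  8.6] gap 0.02997253681729189 t 25.5
```

Steady at 1.568 rad with about 8.5 N at the knob, against 9 N expected when level. Handing in.

```bash
python3 -c "
from rig import bot
print(bot.finish_job())"
```

```text
the job is handed in; nothing more can be done
None
```

I handed the job in at about 25.5 s with the nest and watch home on the spigot and the lever held at about 1.568 rad (level), pressing steadily with about 8.5 N at the knob; no verdict came back.

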